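# Turn the play hob's click-stop knob up four clicks under the kettle

### The job

On the play hob, turn up the heat under the toy kettle: with a fingertip, push the knob in front of the kettle's ring clockwise by exactly four clicks from where it stands, without ever going past the fourth. Push lightly against the side of the knob's grip bar rather than pinching it, then take the hand away. Leave the other knob, the kettle and everything else where they are.

Things in the scene. Friction and masses are not known exactly. Their poses are not given: they have to be found in the camera images.
- hob: Wooden play hob fixed to the table: 300 mm deep (x) by 420 mm wide (y), flat deck 70 mm high. Origin: centre of its underside; x away from the robot, y to its left, z up. Two black cooking rings, 124 mm in diameter, 6 mm thick, at x = +55 mm, y = +105 and -105 mm; the knob of each is in front of it at x = -105 mm, same y, amid ten small flat dots, one per stop, 41 mm from its axis.
- left_knob: The left knob (as seen from the robot). Origin on its upright axis, on the deck. Skirt 66 mm in diameter, top 9 mm above the deck; on it an upright grip bar, 60 mm long, 13 mm thick, top 32 mm above the deck. x axis: along the bar to its pointer end (white line on top), z up. Click stops every 30 degrees, ten over 270, off to full, more heat clockwise from above; starts in one of the first four.
- right_knob: The right knob (as seen from the robot). Origin on its upright axis, on the deck. Skirt 66 mm in diameter, top 9 mm above the deck; on it an upright grip bar, 60 mm long, 13 mm thick, top 32 mm above the deck. x axis: along the bar to its pointer end (white line on top), z up. Click stops every 30 degrees, ten over 270, off to full, more heat clockwise from above; starts in one of the first four.
- left_tip (a point): Top of the pointer end of the left knob's bar, 30 mm from the axis, 32 mm above the deck. Feel of the knob: a spring holds it in each stop; a push of about 5 N on the bar 22 mm from the axis starts it, the resistance fades to nothing half-way (15 degrees), from there it snaps on by itself into the next stop; released short of half-way it springs back.
- right_tip (a point): Top of the pointer end of the right knob's bar, 30 mm from the axis, 32 mm above the deck. Feel of the knob: a spring holds it in each stop; a push of about 5 N on the bar 22 mm from the axis starts it, the resistance fades to nothing half-way (15 degrees), from there it snaps on by itself into the next stop; released short of half-way it springs back.
- kettle: Stainless steel toy kettle, loose, standing on one of the two rings (either): body 86 mm in diameter, 106 mm high with its black arched handle, spout reaching 68 mm from the axis, pointing away from the knobs. Origin at the centre of its underside. It shows which knob to turn; stays where it is.
- saucepan: Toy saucepan, loose, on the other ring: 88 mm in diameter, 42 mm high, black handle reaching 130 mm from the axis, away from the knobs. Origin at the centre of its underside. Stays where it is.
- jar: Small glass jar with twist cap, loose, on the deck between the rings: 46 mm in diameter, 60 mm high. Origin at the centre of its underside. Stays where it is.
- spoon: Wooden toy spoon, loose, lying on the deck between the two knobs: 113 mm long along its x, 32 mm wide at the bowl, 7 mm high. Origin on its underside, near the middle. Stays where it is.
- block: Orange wooden block, loose, on the table to the left of the hob: 60 x 30 x 30 mm. Origin at the centre of its underside. Stays where it is.
- teacup: White toy cup, loose, on the table to the right of the hob: 52 mm in diameter, 38 mm high. Origin at the centre of its underside. Stays where it is.
- bath: Purple plastic doll's bath, loose, on the table right of the hob, nearer the robot: 120 x 220 mm, 80 mm high (tap 105 mm). Origin at the centre of its underside. Stays where it is.
Not all that is in view belongs to the job. What is shaped like the saucepan but turquoise or yellow is not meant.

How it is judged:
By the outcome, as a careful person would: the job done as asked, in the order asked, and still so for the second after the job is handed in, with the robot touching nothing.
It also fails if it takes over 48 s, if anything falls off the work surface, if the arm or the gripper's body presses on something with over 40 N, if the wrist force passes 120 N, or if a joint passes its speed limit or range.

### The arm

A 6-joint arm with a two-finger parallel gripper is mounted at the origin on the work surface. World frame = base frame: x ahead of the robot, y to its left, z up, the work surface at z = 0. Lengths are in m, angles in rad, forces in N, time in s.
With the tool pointing down it reaches from about 0.425 to 0.95 m from the base axis. Payload 3.5 kg.
Tool frame: the origin (TCP) lies at the very end of the fingers, on their centre line; the grasp point (between the pads) lies 19 mm behind it; y points along the fingers, z is the direction in which the jaws open and shut, and the axes are right-handed (so a half turn about y gives the same grasp; the last joint's range is limited). The gripper opens to 85 mm and grips with 20 to 120 N. Pads are 22 mm wide; open, the fingers measure 114 mm over their backs; the gripper's body (76 mm by 85 mm) begins 54 mm behind the grasp point. The pads swing forward as they close: fully open they stand 13 mm farther back than shut.
Start: joints at [1.172, 0.286, 1.577, -0, 1.279, -0.15], TCP at [0.166, 0.654, 0.207] pointing down, gripper open.
Joint ranges: [-2.77, 2.77], [-0.9, 2.22], [0.21, 2.48], [-1.53, 4.67], [0.24, 2.81], [-2.84, 2.84]. Speed limits (rad/s): [2.79, 2.79, 3.14, 3.14, 3.14, 3.14].

### API

Orientations are given as a unit quaternion [x, y, z, w].
In Python, from plant import ctrl, cams gives the robot as it stands.
- The arm moves only by the tool play_rows, never from a script. Its argument "steps" is a list of rows, each an object of numbers: "claw": the finger opening in cm, from 0 to 8.54; "tx", "ty", "tz": the shift along the tool's x, y, z in cm; "ax", "ay", "az": the turn, a rotation vector about the tool's x, y, z in degrees. A call has 1 to 12 rows; each row is the pose to reach, as a shift and turn from the pose commanded when the call began, along the tool's axes at that moment; what a row does not reach only later rows make up. A row lasts 1/12 s, in which the tool goes at most 41.7 mm and 7.16 degrees, less where a joint would pass 70% of its speed; a pose out of reach is approached as far as the arm can. A call with a gripper value outside its range is refused whole. The fingers move at their own pace and stop on an object; "grip_force" is the grip in N (left out, the last holds). Time passes only in rows, so rows that repeat a pose let the fingers close. It gives the time, the measured TCP pose, the force and the opening at its end, in the units of the state.
- ctrl.get_state(): the state, without advancing time (a new reading comes with each control period).
- cams.read_camera(name): name is "scene" or "top" or "wrist"; returns (picture, depth): 420x560x3 uint8, blue, green, red; 420x560 float32, m along the optical axis (not along the pixel's ray), 0 where there is no reading.
- cams.camera_model(name): a dict with "intrinsics" (3x3 intrinsics, pixels), "distortion" ([k1, k2, p1, p2, k3] as OpenCV has them; the pictures are not rectified), "rvec" (rotation vector, rad) and "tvec" (3), from world to camera coordinates, as OpenCV has them; the wrist camera has in their place "tool_from_camera" (4x4, takes a point from camera to tool coordinates, whose origin is the TCP and whose axes are the tool frame's). Camera axes: x right, y down, z forward; pixel columns grow to the right and rows downward; lengths in m; the calibration is good to about 2 mm. A picture is of the moment at which its call begins: read the wrist's pose just before it. camera_model takes no time and is no camera call.
- ctrl.sign_off(): hands the job in, once; it reports no verdict.
The state is a dict: "time": time; "qpos": joint angles; "dq": joint speeds; "joint_efforts": joint torques, N m; "eef_pos": TCP position; "tcp_rot": TCP orientation; "contact_force": force on the tool from outside, world axes, zero at the start; "wrist_torque": the same for the moment, N m; "opening": opening from 0.0 (shut) to 1.0 (fully open).
Only numpy, scipy, OpenCV 4.12 (cv2) and the standard library are available. Lean on these libraries where they do the work, as an engineer would, in place of code of your own. Each camera call takes 0.05 s, during which the arm holds its last target.

## Working session

There is one attempt and no reset: what is moved stays moved. The work goes in short steps, Python scripts to look and compute and a tool call to move; the robot and the scene stay as the last step left them, time stands still between calls to the robot, and variables do not carry over. Pictures are saved under pics/ and viewed, and the job is handed in when it is done.

Besides the shell and the picture viewer there is one more tool, called after "Emit:" as name(argument=value, ...), one argument or row to a line, values as JSON. play_rows: Moves the arm, as the interface text tells. Its arguments: {"type":"object","properties":{"steps":{"type":"array","items":{"type":"object","properties":{"claw":{"type":"number"},"tx":{"type":"number"},"ty":{"type":"number"},"tz":{"type":"number"},"ax":{"type":"number"},"ay":{"type":"number"},"az":{"type":"number"}}}},"grip_force":{"type":"number"}},"required":["steps"]}

```bash
mkdir -p pics; ls; python3 - <<'E'
from plant import ctrl,cams
import cv2
print(ctrl.get_state())
for n in("top","scene"):
    p,d=cams.read_camera(n); cv2.imwrite(f"pics/{n}0.png",p)
    import numpy as np; np.save(f"pics/{n}0.npy",d)
    print(cams.camera_model(n))
E
```

```text
pics
{'time': 0.0, 'qpos': array([ 1.17197772e+00,  2.87131714e-01,  1.57819955e+00,  3.15419049e-05,
        1.27860501e+00, -1.49985671e-01]), 'dq': array([-0.00083287,  0.00112353, -0.00064654, -0.00026986, -0.00212456,
        0.00056106]), 'joint_efforts': array([ 9.84156250e-04, -4.05979657e+01, -2.92625803e+01, -4.70515727e-05,
        5.90561220e-03, -4.99210870e-06]), 'eef_pos': array([0.16590434, 0.65354862, 0.20565768]), 'tcp_rot': array([ 0.70243484, -0.08798688,  0.08751727, -0.70084544]), 'contact_force': array([-0.19426515, -0.42067208,  0.2198218 ]), 'wrist_torque': array([-0.01100334,  0.00048236,  0.04342702]), 'opening': 1.0001363167318889}
{'intrinsics': array([[382.30451724,   0.        , 285.49175369],
       [  0.        , 382.30451724, 214.29629154],
       [  0.        ,   0.        ,   1.        ]]), 'distortion': array([-0.01157225,  0.        ,  0.        ,  0.        ,  0.        ]), 'rvec': array([ 2.15923449, -2.12997493,  0.15679948]), 'tvec': array([-0.07460318,  0.54895691,  1.05571299])}
{'intrinsics': array([[397.92402084,   0.        , 276.62414529],
       [  0.        , 397.92402084, 211.21843861],
       [  0.        ,   0.        ,   1.        ]]), 'distortion': array([0.03125084, 0.        , 0.        , 0.        , 0.        ]), 'rvec': array([ 0.77919997,  2.5232871 , -1.15082336]), 'tvec': array([ 0.47056298, -0.09380314,  1.25403687])}
```

View pics/top0.png

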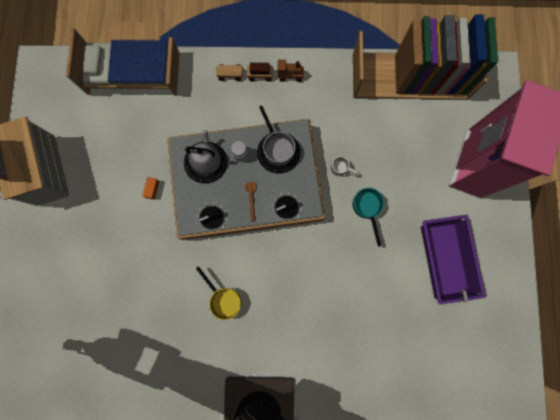

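View pics/scene0.png

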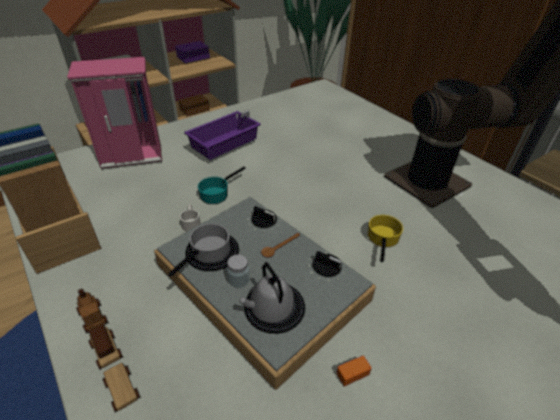

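The kettle stands on the left ring (top view, about 205,160), so the left knob at about (212,217) is the one to turn. I'll zoom in on it.

```bash
cat > h.py <<'E'
import numpy as np,cv2
from plant import ctrl,cams
from scipy.spatial.transform import Rotation as R
def rays(n,uv):
    m=cams.camera_model(n); q=cv2.undistortPoints(np.array(uv,float).reshape(-1,1,2),m['intrinsics'],m['distortion'])[:,0]
    return m,np.c_[q,np.ones(len(q))]
def onplane(n,uv,z):
    m,r=rays(n,uv); Rm=cv2.Rodrigues(m['rvec'])[0]; c=-Rm.T@m['tvec']; d=r@Rm
    return c+d*((z-c[2])/d[:,2])[:,None]
def proj(n,P):
    m=cams.camera_model(n); return cv2.projectPoints(np.array(P,float).reshape(-1,3),m['rvec'],m['tvec'],m['intrinsics'],m['distortion'])[0][:,0]
E
python3 - <<'E'
from h import *
p=cv2.imread("pics/top0.png"); c=cv2.resize(p[110:245,160:330],None,fx=4.7,fy=4.4,interpolation=cv2.INTER_CUBIC)
c=np.clip(c.astype(float)*1.8,0,255).astype('uint8')
cv2.imwrite("pics/topz.png",c)
d=np.load("pics/top0.npy"); print(d[190,200],d[280,150])
c=cv2.resize(p[190:240,185:240],None,fx=12,fy=12,interpolation=cv2.INTER_CUBIC)
c=np.clip(c.astype(float)*2.5,0,255).astype('uint8')
cv2.imwrite("pics/topk.png",c)
# deck corners estimate
print(onplane("top",[(168,136),(309,122),(323,218),(179,236),(212,217),(287,207),(205,160),(279,151)],0.07))
E
```

```text
1.0759219 1.1088507
[[ 0.76891246  0.2743756   0.07      ]
 [ 0.81649846 -0.13151788  0.07      ]
 [ 0.53654226 -0.17176668  0.07      ]
 [ 0.48079262  0.22676788  0.07      ]
 [ 0.53513195  0.13754306  0.07      ]
 [ 0.56622797 -0.07110241  0.07      ]
 [ 0.69887887  0.16442291  0.07      ]
 [ 0.72826494 -0.04610592  0.07      ]]
```

View pics/topz.png

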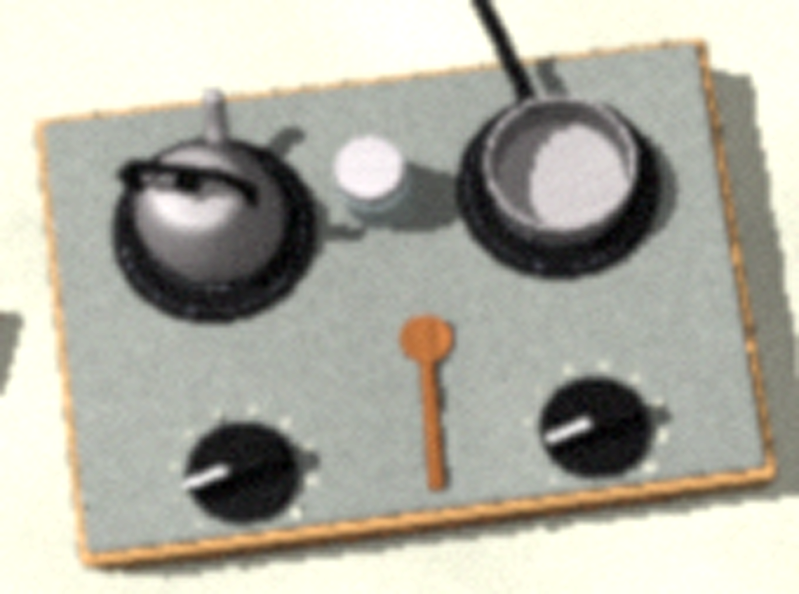

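View pics/topk.png

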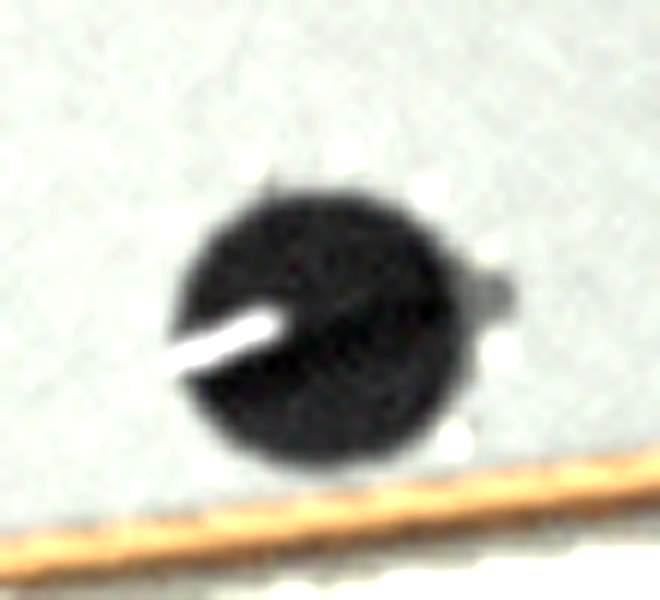

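```bash
python3 - <<'E'
from h import *
p=cv2.imread("pics/top0.png")
c=onplane("top",[(168,136),(309,122),(323,218),(179,236)],0.07)[:,:2]
L=(c[0]+c[3])/2;Rt=(c[1]+c[2])/2;F=(c[2]+c[3])/2;B=(c[0]+c[1])/2
print(np.degrees(np.arctan2(*(L-Rt)[::-1]))-90,np.degrees(np.arctan2(*(B-F)[::-1])),c.mean(0),np.linalg.norm(L-Rt),np.linalg.norm(B-F))
# pointer line: threshold bright pixels around left knob within crop, both knobs
for (x0,y0,x1,y1) in [(199,207,211,223),(274,199,287,213)]:
    g=p[y0:y1,x0:x1].min(2).astype(float)
    print(g.astype(int))
# dots
print(R.from_quat(ctrl.get_state()['tcp_rot']).as_matrix())
print(cams.camera_model("wrist"))
E
```

```text
7.3200432124580885 8.79149868294278 [0.65068645 0.04946473] 0.40551902363718517 0.28741483415534075
[[103 103 101  98  96  81  60  41  26  20  19  14]
 [107 110  98  90  75  56  31  21  11  14  13  13]
 [104 100  91  70  44  27  18  14  10  12   8  13]
 [ 99  96  81  47  21  16  14  14  11  10  16  16]
 [ 97  88  59  33  16  11  13  12  13  13  15  15]
 [ 91  70  39  20  15  17  15  11  13  14   7  13]
 [ 88  51  26  15  12  16  17  16  17  15  18   9]
 [ 82  45  18  14  14  14  15  19  16  11  11  11]
 [ 74  39  14  13  12  23  36  50  48  31  21  14]
 [ 68  34  25  23  38  61  86 101  88  57  24  14]
 [ 61  44  53  63  85 108 123 121 100  54  19   7]
 [ 78  89 102 111 121 116  95  78  54  26   8   2]
 [110 125 128 118  91  67  41  25  13   3   2   4]
 [115 100  88  68  42  21   6   9   0   3   1   8]
 [ 90  57  33  17   6   5   5   5   5   4   5   5]
 [ 85  64  33  10   6   3   6   5   6   7   7  12]]
[[102  97  87  66  33  16  12   7  10  11   9  10  11]
 [101  93  74  44  17  13  13   9  13   7  16   9  10]
 [ 97  84  54  24  15   8  15  14   8   8  11  12   8]
 [ 94  68  31  13 
[... 656 characters left out ...]
 -1.97861959e-03  9.69198290e-01]
 [-3.09237779e-04 -9.99997705e-01 -2.12007411e-03]]
{'intrinsics': array([[299.97210401,   0.        , 281.63139067],
       [  0.        , 299.97210401, 213.26381547],
       [  0.        ,   0.        ,   1.        ]]), 'distortion': array([-0.0408651,  0.       ,  0.       ,  0.       ,  0.       ]), 'tool_from_camera': array([[-7.95402199e-04,  9.54508149e-01,  2.98183769e-01,
        -7.60218760e-02],
       [-3.85866503e-04, -2.98184134e-01,  9.54508289e-01,
        -1.66694669e-01],
       [ 9.99999609e-01,  6.44158864e-04,  6.05489037e-04,
        -1.17669253e-03],
       [ 0.00000000e+00,  0.00000000e+00,  0.00000000e+00,
         1.00000000e+00]])}
```

The kettle's knob is the left one. Its pointer sits at about the second stop, 105° in the hob frame. I'm moving over it with the fingers shut to look with the wrist camera.

Emit:
play_rows(
  steps=[
    {"tx":3,"tz":-2.2,"ty":-0.5,"ay":-2,"claw":0},
    {"tx":6,"tz":-4.4,"ty":-0.5,"ay":-4,"claw":0},
    {"tx":9,"tz":-6.6,"ty":-0.5,"ay":-7,"claw":0},
    {"tx":12,"tz":-8.8,"ty":-0.5,"ay":-10,"claw":0},
    {"tx":15,"tz":-11,"ty":-0.5,"ay":-13,"claw":0},
    {"tx":18,"tz":-13.2,"ty":-0.5,"ay":-16,"claw":0},
    {"tx":21,"tz":-15.4,"ty":-0.5,"ay":-19,"claw":0},
    {"tx":24,"tz":-17.6,"ty":-0.5,"ay":-22,"claw":0},
    {"tx":27,"tz":-19.8,"ty":-0.5,"ay":-25,"claw":0},
    {"tx":30,"tz":-22,"ty":-0.5,"ay":-29,"claw":0},
    {"tx":33,"tz":-24.2,"ty":-0.5,"ay":-33,"claw":0},
    {"tx":35,"tz":-25.7,"ty":-0.5,"ay":-37,"claw":0},
  ],
)

```text
invalid input at $.steps[0]: expected keys claw, tx, ty, tz, ax, ay, az
```

Emit:
play_rows(
  grip_force=40,
  steps=[
    {"tx":3,"ty":-0.5,"tz":-2.2,"ax":0,"ay":-2,"az":0,"claw":0},
    {"tx":6,"ty":-0.5,"tz":-4.4,"ax":0,"ay":-4,"az":0,"claw":0},
    {"tx":9,"ty":-0.5,"tz":-6.6,"ax":0,"ay":-7,"az":0,"claw":0},
    {"tx":12,"ty":-0.5,"tz":-8.8,"ax":0,"ay":-10,"az":0,"claw":0},
    {"tx":15,"ty":-0.5,"tz":-11,"ax":0,"ay":-13,"az":0,"claw":0},
    {"tx":18,"ty":-0.5,"tz":-13.2,"ax":0,"ay":-16,"az":0,"claw":0},
    {"tx":21,"ty":-0.5,"tz":-15.4,"ax":0,"ay":-19,"az":0,"claw":0},
    {"tx":24,"ty":-0.5,"tz":-17.6,"ax":0,"ay":-22,"az":0,"claw":0},
    {"tx":27,"ty":-0.5,"tz":-19.8,"ax":0,"ay":-25,"az":0,"claw":0},
    {"tx":30,"ty":-0.5,"tz":-22,"ax":0,"ay":-29,"az":0,"claw":0},
    {"tx":33,"ty":-0.5,"tz":-24.2,"ax":0,"ay":-33,"az":0,"claw":0},
    {"tx":35,"ty":-0.5,"tz":-25.7,"ax":0,"ay":-37,"az":0,"claw":0},
  ],
)

```text
time: 1.1
eef_pos: [0.4435, 0.3163, 0.2116]
tcp_rot: [0.693, 0.14, -0.14, -0.693]
contact_force: [-0.1, 0.1, 0.3]
opening: -0.0
```

```bash
python3 - <<'E'
from h import *
s=ctrl.get_state();M=R.from_quat(s['tcp_rot']).as_matrix()
print(s['time'],s['eef_pos'],s['opening'],s['contact_force'],M)
d=np.array([0.576,0.155,0.215])-s['eef_pos'];print(M.T@d*100)
E
```

```text
1.1 [0.44349999 0.31633731 0.21161174] -0.00012275992376788956 [-0.06035014  0.12577426  0.27631723] [[ 9.21590474e-01 -6.06078252e-05 -3.88163618e-01]
 [ 3.88163397e-01 -9.34643935e-04  9.21590095e-01]
 [-4.18650343e-04 -9.99999561e-01 -8.37833208e-04]]
[  5.94840943  -0.32454977 -20.01213867]
```

Emit:
play_rows(
  steps=[
    {"tx":1,"ty":0,"tz":-3.4,"ax":0,"ay":0,"az":0,"claw":0},
    {"tx":2,"ty":0,"tz":-6.8,"ax":0,"ay":0,"az":0,"claw":0},
    {"tx":3,"ty":0,"tz":-10,"ax":0,"ay":0,"az":0,"claw":0},
    {"tx":4,"ty":0,"tz":-13.4,"ax":0,"ay":0,"az":0,"claw":0},
    {"tx":5,"ty":0,"tz":-16.7,"ax":0,"ay":0,"az":0,"claw":0},
    {"tx":6,"ty":0,"tz":-20,"ax":0,"ay":0,"az":0,"claw":0},
    {"tx":6,"ty":0,"tz":-20,"ax":0,"ay":0,"az":0,"claw":0},
    {"tx":6,"ty":0,"tz":-20,"ax":0,"ay":0,"az":0,"claw":0},
    {"tx":6,"ty":0,"tz":-20,"ax":0,"ay":0,"az":0,"claw":0},
  ],
)

```text
time: 1.85
eef_pos: [0.5741, 0.1579, 0.2113]
tcp_rot: [-0.693, -0.139, 0.14, 0.693]
contact_force: [-0.7, 0.1, 1.1]
opening: 0.002
```

```bash
cat >>h.py <<'E'
def wcam(s=None):
    s=s or ctrl.get_state(); T=np.eye(4);T[:3,:3]=R.from_quat(s['tcp_rot']).as_matrix();T[:3,3]=s['eef_pos']
    return T@cams.camera_model("wrist")['tool_from_camera']
def wplane(T,uv,z):
    m=cams.camera_model("wrist");q=cv2.undistortPoints(np.array(uv,float).reshape(-1,1,2),m['intrinsics'],m['distortion'])[:,0]
    d=np.c_[q,np.ones(len(q))]@T[:3,:3].T; c=T[:3,3]
    return c+d*((z-c[2])/d[:,2])[:,None]
def wproj(T,P):
    m=cams.camera_model("wrist");Ti=np.linalg.inv(T)
    return cv2.projectPoints(np.array(P,float).reshape(-1,3),cv2.Rodrigues(Ti[:3,:3])[0],Ti[:3,3],m['intrinsics'],m['distortion'])[0][:,0]
E
python3 - <<'E'
from h import *
s=ctrl.get_state();print(s['time'],s['eef_pos'],s['dq'])
T=wcam(s);np.save("pics/T1.npy",T)
p,d=cams.read_camera("wrist");cv2.imwrite("pics/w1.png",p);np.save("pics/w1d.npy",d)
cv2.imwrite("pics/w1b.png",np.clip(p.astype(float)*2,0,255).astype('uint8'))
E
```

```text
1.85 [0.57413931 0.15787438 0.21131942] [ 0.02612724 -0.01088285  0.0086177  -0.00144432 -0.00224622  0.00073127]
```

View pics/w1b.png

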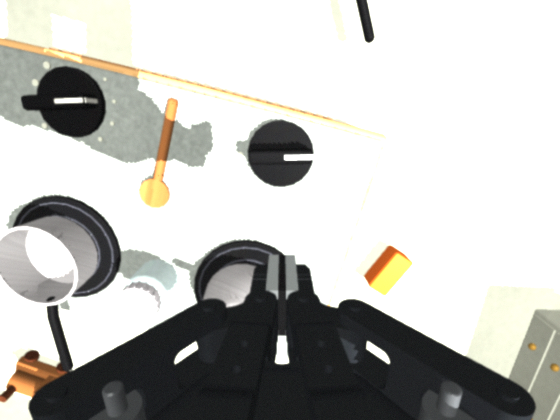

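The wrist view shows the left knob at (281,153), with the pointer line running right to about (312,157). I'll zoom in on it and the fingertips at (281,265).

```bash
python3 - <<'E'
from h import *
p=cv2.imread("pics/w1.png")
cv2.imwrite("pics/w1z.png",cv2.resize(p[105:205,225:345],None,fx=6,fy=6,interpolation=cv2.INTER_CUBIC))
cv2.imwrite("pics/w1y.png",np.clip(cv2.resize(p[240:320,231:331],None,fx=7,fy=7).astype(float)*1.5,0,255).astype('uint8'))
d=np.load("pics/w1d.npy");T=np.load("pics/T1.npy")
for uv in[(281,140),(265,155),(240,120),(281,262),(281,275)]:
    z=d[uv[1],uv[0]];m=cams.camera_model("wrist");q=cv2.undistortPoints(np.array([[uv]],float),m['intrinsics'],m['distortion'])[0,0]
    print(uv,z,(T@np.array([q[0]*z,q[1]*z,z,1]))[:3])
E
```

```text
(281, 140) 0.29124135 [0.52109681 0.13409647 0.07884235]
(265, 155) 0.2727734 [0.53772925 0.12530176 0.10188336]
(240, 120) 0.2939819 [0.51938968 0.08959147 0.07011065]
(281, 262) 0.14363523 [0.5639722  0.15233641 0.24789452]
(281, 275) 0.13206671 [0.56420333 0.15245307 0.26008918]
```

View pics/w1z.png

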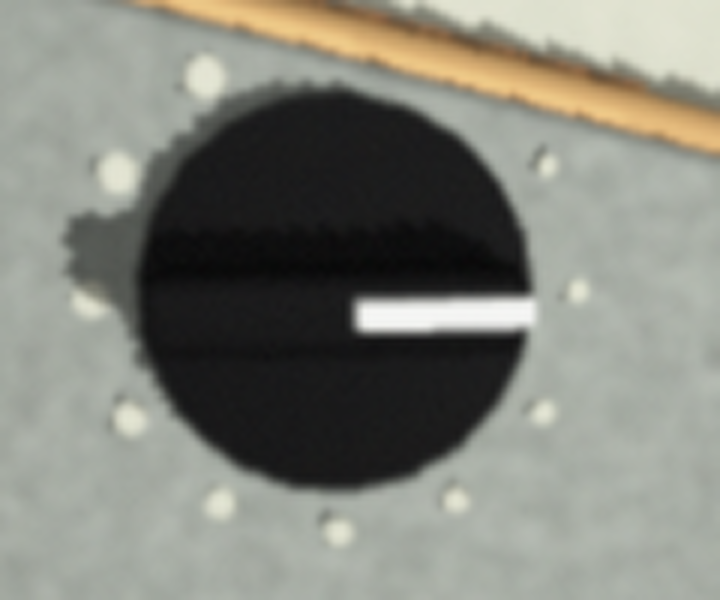

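View pics/w1y.png

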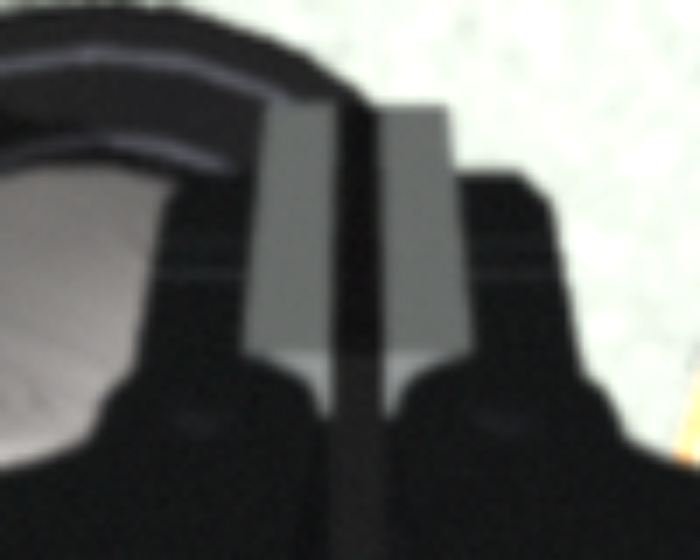

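```bash
python3 - <<'E'
from h import *
from scipy.optimize import least_squares
T=np.load("pics/T1.npy")
c=np.array([(205,77),(118,173),(90,300),(130,419),(220,504),(338,531),(456,499),(543,412),(578,291),(545,164)],float)
uv=(c+.5)/6-.5+np.array([225,105])
P=wplane(T,uv,0.07)[:,:2]
r=least_squares(lambda v:np.hypot(P[:,0]-v[0],P[:,1]-v[1])-v[2],[.535,.137,.041]).x
print(r); 
# order: last = off (135) ... first = -135
a=np.unwrap(np.arctan2(P[:,1]-r[1],P[:,0]-r[0]))
print(np.degrees(a).round(1), "hob yaw",np.degrees(a).mean(), (np.degrees(a)-(-135+30*np.arange(10))).round(1))
l=(np.array([(355,316),(535,313)],float)+.5)/6-.5+np.array([225,105])
L=wplane(T,l,0.102)[:,:2];v=L[1]-L[0];print(L,np.degrees(np.arctan2(v[1],v[0])),np.linalg.norm(v))
v=L[1]-r[:2];print(np.degrees(np.arctan2(v[1],v[0])),np.linalg.norm(v))
s=(np.array([(140,285),(528,285),(333,92),(338,490)],float)+.5)/6-.5+np.array([225,105]);S=wplane(T,s,0.079)[:,:2];print((S[0]+S[1])/2,(S[2]+S[3])/2)
M=R.from_quat(ctrl.get_state()['tcp_rot']).as_matrix();p=ctrl.get_state()['eef_pos'];print(p)
for t in[(-.011,0,0),(-.011,-.019,0),(.011,0,0)]: print(t,wproj(T,p+M@np.array(t)))
E
```

```text
[0.53445149 0.1388438  0.04116785]
[-126.4  -96.5  -66.1  -36.2   -6.2   23.7   53.9   83.8  113.7  144.3] hob yaw 8.794549527347204 [8.6 8.5 8.9 8.8 8.8 8.7 8.9 8.8 8.7 9.3]
[[0.5329892  0.14183723]
 [0.52196021 0.16689094]] 113.75975737888753 0.027373843945431492
114.00664064098451 0.03070299769512632
[0.53206225 0.1378909 ] [0.53377373 0.1388868 ]
[0.57391134 0.15843657 0.21151438]
(-0.011, 0, 0) [[284.07424642 235.21896409]]
(-0.011, -0.019, 0) [[284.34074045 248.27078841]]
(0.011, 0, 0) [[283.99789182 268.40999222]]
```

```bash
python3 - <<'E'
from h import *
d=np.load("pics/w1d.npy");T=np.load("pics/T1.npy");s=ctrl.get_state()
M=R.from_quat(s['tcp_rot']).as_matrix();p=s['eef_pos']
m=cams.camera_model("wrist")
for u in(250,258,272,281,292,305):
  for v in range(246,312,5):
    z=d[v,u];q=cv2.undistortPoints(np.array([[(u,v)]],float),m['intrinsics'],m['distortion'])[0,0]
    P=(T@np.array([q[0]*z,q[1]*z,z,1]))[:3]
    if z<.2: print((u,v),(M.T@(P-p)*1000).round(1))
E
```

```text
(250, 291) [ -8.4 -56.9 -14.7]
(250, 296) [-12.1 -66.3 -13.6]
(250, 301) [-13.3 -71.5 -13. ]
(250, 306) [-12.8 -73.9 -12.8]
(250, 311) [-12.4 -76.4 -12.6]
(258, 266) [ -7.2 -32.  -13.2]
(258, 271) [ -7.3 -37.4 -12.8]
(258, 276) [ -7.1 -41.9 -12.5]
(258, 281) [ -7.9 -47.9 -12. ]
(258, 286) [ -7.6 -51.6 -11.7]
(258, 291) [-13.  -64.2 -10.7]
(258, 296) [-14.1 -69.5 -10.2]
(258, 301) [-13.2 -71.4 -10.1]
(258, 306) [-13.6 -75.1  -9.8]
(258, 311) [-12.7 -76.7  -9.7]
(272, 256) [-11.7 -29.9  -6.3]
(272, 261) [-11.5 -35.1  -6.1]
(272, 266) [-10.9 -39.1  -6. ]
(272, 271) [-11.5 -45.2  -5.8]
(272, 276) [-11.6 -49.9  -5.6]
(272, 281) [-11.9 -54.7  -5.5]
(272, 286) [-12.  -59.   -5.4]
(272, 291) [-11.1 -61.1  -5.3]
(272, 296) [-12.6 -67.1  -5.1]
(272, 301) [-12.8 -70.8  -5. ]
(272, 306) [-13.1 -74.2  -4.9]
(272, 311) [-13.  -77.1  -4.8]
(281, 256) [-11.8 -30.2  -1.8]
(281, 261) [-11.4 -35.   -1.8]
(281, 266) [-11.2 -39.8  -1.7]
(281, 271) [-11.7 -45.7  -1.7]
(281, 276) [-11.3 -49.5  -1.7]
(281, 281) [-11.5 -54.1  -1.7]
(281, 286) [-10.9 -57.1  -1.7]
(281, 291) [-12.1 -62.8  -1.7]
(281, 296) [ -8.6 -61.   -1.7]
(281, 301) [ -6.5 -61.3  -1.7]
(281, 306) [ -4.3 -61.5  -1.7]
(281, 311) [ -2.5 -62.3  -1.7]
(292, 256) [-11.  -28.6   3.8]
(292, 261) [-12.  -36.1   3.5]
(292, 266) [-11.6 -40.6   3.4]
(292, 271) [-11.5 -45.3   3.2]
(292, 276) [-11.5 -49.8   3.1]
(292, 281) [-11.1 -53.4   3. ]
(292, 286) [-11.7 -58.4   2.8]
(292, 291) [-11.7 -62.1   2.7]
(292, 296) [-12.7 -67.3   2.5]
(292, 301) [-13.  -71.    2.4]
(292, 306) [-12.2 -73.    2.3]
(292, 311) [-12.6 -76.6   2.2]
(305, 266) [ -7.8 -33.3  10.1]
(305, 271) [ -7.3 -37.4   9.8]
(305, 276) [ -7.8 -43.2   9.3]
(305, 281) [ -7.  -46.4   9.1]
(305, 286) [ -7.5 -51.5   8.7]
(305, 291) [-12.9 -64.1   7.7]
(305, 296) [-14.  -69.3   7.3]
(305, 301) [-12.3 -69.9   7.3]
(305, 306) [-12.6 -73.7   7. ]
(305, 311) [-12.8 -76.8   6.8]
```

```bash
python3 - <<'E'
from h import *
s=ctrl.get_state();p,d=cams.read_camera("scene");cv2.imwrite("pics/s1.png",p)
np.save("pics/s1d.npy",d)
M=R.from_quat(s['tcp_rot']).as_matrix();e=s['eef_pos']
for y in(0,-.019,-.029,-.073):print(y,proj("scene",e+M@np.array([0,y,0])))
u,v=proj("scene",e)[0].astype(int)
u0,v0=max(u-60,0),max(v-70,0)
c=cv2.resize(p[v0:v0+100,u0:u0+120],None,fx=6,fy=6);cv2.imwrite("pics/s1z.png",np.clip(c*1.8,0,255).astype('uint8'));print(u0,v0)
E
```

```text
0 [[324.20692095 232.02612788]]
-0.019 [[325.11096937 224.7696012 ]]
-0.029 [[325.59923761 220.85394328]]
-0.073 [[327.85693131 202.78041691]]
264 162
```

View pics/s1z.png

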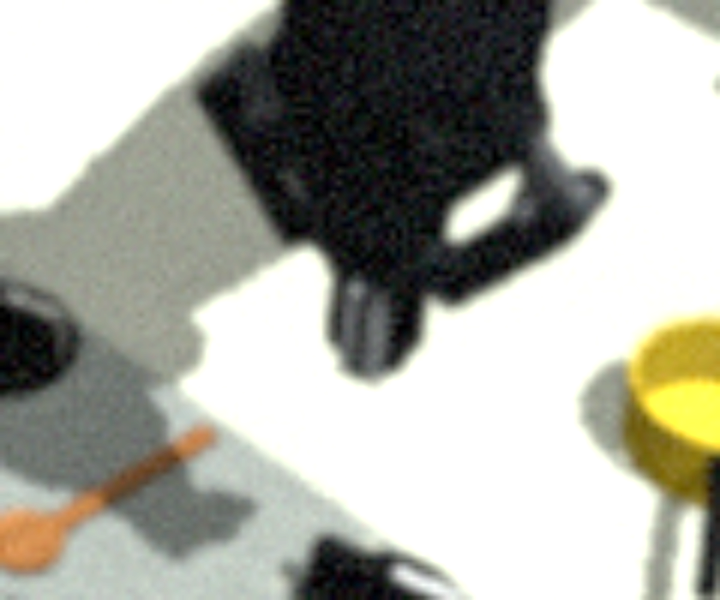

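```bash
python3 - <<'E'
from h import *
d=np.load("pics/s1d.npy");s=ctrl.get_state();M=R.from_quat(s['tcp_rot']).as_matrix();e=s['eef_pos']
m=cams.camera_model("scene");Rm=cv2.Rodrigues(m['rvec'])[0]
for u in(320,323,326,329,332):
  for v in range(208,230,2):
    z=d[v,u];_,r=rays("scene",[(u,v)]);P=Rm.T@(r[0]*z-m['tvec'])
    if P[2]>.15: print((u,v),(M.T@(P-e)*1000).round(1))
E
```

```text
(320, 208) [ 10.7 -63.7  -9.8]
(320, 210) [  7.  -55.7 -11. ]
(320, 212) [  8.1 -52.1 -10.1]
(320, 214) [  5.2 -44.7 -10.9]
(320, 216) [  8.1 -42.7  -9.2]
(320, 218) [  5.7 -35.6  -9.8]
(320, 220) [ 11.1 -36.1  -7. ]
(320, 222) [ 12.4 -32.6  -5.9]
(323, 208) [ 11.3 -66.9  -3.7]
(323, 210) [ 11.3 -62.4  -3.2]
(323, 212) [ 12.5 -58.9  -2.3]
(323, 214) [ 10.6 -52.6  -2.6]
(323, 216) [ 10.4 -47.8  -2.2]
(323, 218) [ 10.5 -43.2  -1.7]
(323, 220) [ 11.6 -39.5  -0.8]
(323, 222) [ 10.  -33.2  -1. ]
(323, 224) [ 10.5 -28.9  -0.3]
(323, 228) [ 520.5 -529.3  214.8]
(326, 208) [ 13.8 -71.9   3.1]
(326, 210) [ 12.6 -66.4   3.1]
(326, 212) [ 11.  -60.3   2.9]
(326, 214) [ 11.3 -56.    3.5]
(326, 216) [ 11.2 -51.3   3.9]
(326, 218) [ 11.3 -46.8   4.5]
(326, 220) [ 10.6 -41.4   4.7]
(326, 222) [  9.  -35.2   4.5]
(326, 224) [ 12.2 -33.5   6.3]
(326, 226) [  9.7 -26.3   5.8]
(329, 208) [ 11.6 -72.5   7.9]
(329, 210) [ 13.4 -69.7   9.1]
(329, 212) [ 12.5 -64.4   9.2]
(329, 214) [  5.1 -53.    6.7]
(329, 216) [  8.  -51.2   8.4]
(329, 218) [  6.2 -44.8   8.2]
(329, 220) [  7.6 -41.5   9.3]
(329, 222) [  6.4 -35.6   9.3]
(329, 224) [  6.8 -31.2  10. ]
(332, 208) [ 13.3 -76.7  14.2]
(332, 210) [  8.8 -68.2  12.9]
(332, 212) [  8.  -63.   13.1]
(332, 214) [  5.7 -56.4  12.8]
(332, 216) [  5.  -51.2  13. ]
(332, 218) [  1.8 -43.6  12.3]
(332, 220) [ -1.6 -35.6  11.5]
```

Both cameras put the physical fingertip about 27 mm behind the reported TCP. I'll go down in stages with that in mind, starting to one side of the bar at a height that is safe either way.

Emit:
play_rows(
  steps=[
    {"tx":-2.3,"ty":0,"tz":0.6,"ax":0,"ay":-1,"az":0,"claw":0},
    {"tx":-4.6,"ty":0,"tz":1.3,"ax":0,"ay":-1,"az":0,"claw":0},
    {"tx":-6.8,"ty":1,"tz":1.9,"ax":0,"ay":-1,"az":0,"claw":0},
    {"tx":-6.8,"ty":3.5,"tz":1.9,"ax":0,"ay":-1,"az":0,"claw":0},
    {"tx":-6.8,"ty":6,"tz":1.9,"ax":0,"ay":-1,"az":0,"claw":0},
    {"tx":-6.8,"ty":8.5,"tz":1.9,"ax":0,"ay":-1,"az":0,"claw":0},
    {"tx":-6.8,"ty":10.5,"tz":1.9,"ax":0,"ay":-1,"az":0,"claw":0},
    {"tx":-6.8,"ty":12,"tz":1.9,"ax":0,"ay":-1,"az":0,"claw":0},
    {"tx":-6.8,"ty":12,"tz":1.9,"ax":0,"ay":-1,"az":0,"claw":0},
    {"tx":-6.8,"ty":12,"tz":1.9,"ax":0,"ay":-1,"az":0,"claw":0},
  ],
)

```text
time: 2.78
eef_pos: [0.5035, 0.1498, 0.0915]
tcp_rot: [-0.692, -0.145, 0.147, 0.692]
contact_force: [0.6, -0.1, -0.8]
opening: 0.002
```

```bash
python3 - <<'E'
from h import *
s=ctrl.get_state();print(s['time'],s['eef_pos'],s['contact_force'])
T=wcam(s);np.save("pics/T2.npy",T);M=R.from_quat(s['tcp_rot']).as_matrix();e=s['eef_pos']
print('xyaw',np.degrees(np.arctan2(M[1,0],M[0,0])),'tilt',M[:,1])
A=np.array([.534,.1387]);print('rel',M[:2,0]@(e[:2]-A),M[:2,2]@(e[:2]-A))
p,d=cams.read_camera("wrist");np.save("pics/w2d.npy",d)
cv2.imwrite("pics/w2b.png",np.clip(p.astype(float)*1.6,0,255).astype('uint8'))
p,d=cams.read_camera("scene");u,v=proj("scene",e)[0].astype(int);print(u,v)
cv2.imwrite("pics/s2z.png",np.clip(cv2.resize(p[v-60:v+40,u-60:u+60],None,fx=6,fy=6)*1.8,0,255).astype('uint8'))
E
```

```text
2.7833 [0.50352628 0.14981026 0.09151356] [ 0.58988696 -0.08674965 -0.84726784]
xyaw 23.842294008620048 tilt [-1.88564477e-03 -1.05775694e-04 -9.99998217e-01]
rel -0.023382107311277996 0.02248020059773859
341 256
```

View pics/w2b.png

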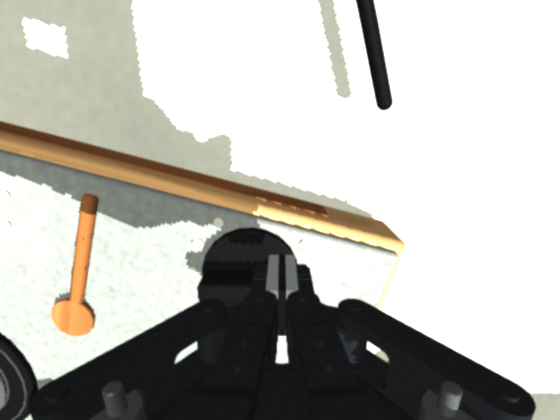

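View pics/s2z.png

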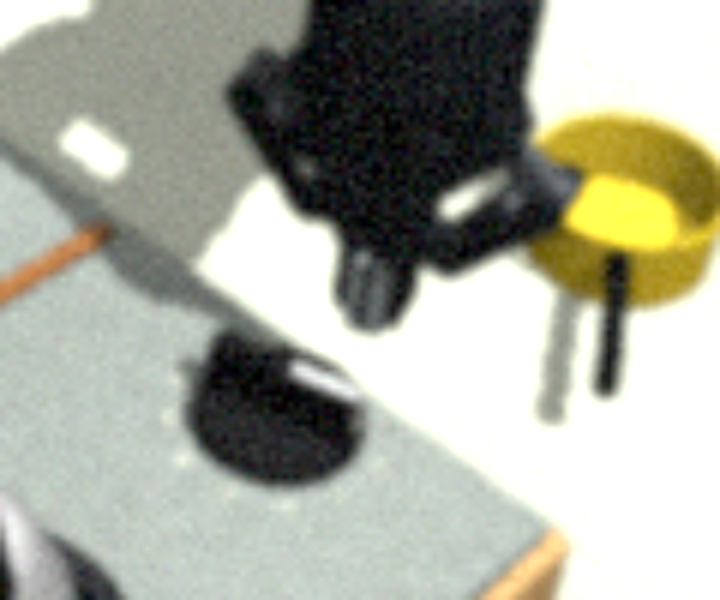

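The scene view shows the tip still well above the knob, which agrees with the 27 mm offset. Lowering slowly.

Emit:
play_rows(
  steps=[
    {"tx":0,"ty":0.5,"tz":0,"ax":0,"ay":0,"az":0,"claw":0},
    {"tx":0,"ty":1,"tz":0,"ax":0,"ay":0,"az":0,"claw":0},
    {"tx":0,"ty":1.5,"tz":0,"ax":0,"ay":0,"az":0,"claw":0},
    {"tx":0,"ty":2,"tz":0,"ax":0,"ay":0,"az":0,"claw":0},
    {"tx":0,"ty":2.3,"tz":0,"ax":0,"ay":0,"az":0,"claw":0},
    {"tx":0,"ty":2.5,"tz":0,"ax":0,"ay":0,"az":0,"claw":0},
    {"tx":0,"ty":2.5,"tz":0,"ax":0,"ay":0,"az":0,"claw":0},
  ],
)

```text
time: 3.47
eef_pos: [0.5043, 0.1488, 0.0663]
tcp_rot: [-0.692, -0.145, 0.146, 0.692]
contact_force: [-0.1, -0.2, 0.1]
opening: -0.001
```

```bash
cat > look.py <<'E'
import sys
from h import *
s=ctrl.get_state();print(s['time'],s['eef_pos'].round(4),s['contact_force'].round(2))
M=R.from_quat(s['tcp_rot']).as_matrix();e=s['eef_pos']
A=np.array([.534,.1387]);print('xyaw',np.degrees(np.arctan2(M[1,0],M[0,0])),'rel mm',M[:2,0]@(e[:2]-A)*1e3,M[:2,2]@(e[:2]-A)*1e3)
p,d=cams.read_camera("scene")
cv2.imwrite(f"pics/{sys.argv[1]}.png",np.clip(cv2.resize(p[206:306,271:391],None,fx=6,fy=6)*1.8,0,255).astype('uint8'))
E
python3 look.py s3
```

```text
3.4667 [0.5043 0.1488 0.0663] [-0.1  -0.22  0.12]
xyaw 23.73859339087333 rel mm -23.159353272471343 21.220963177205235
```

View pics/s3.png

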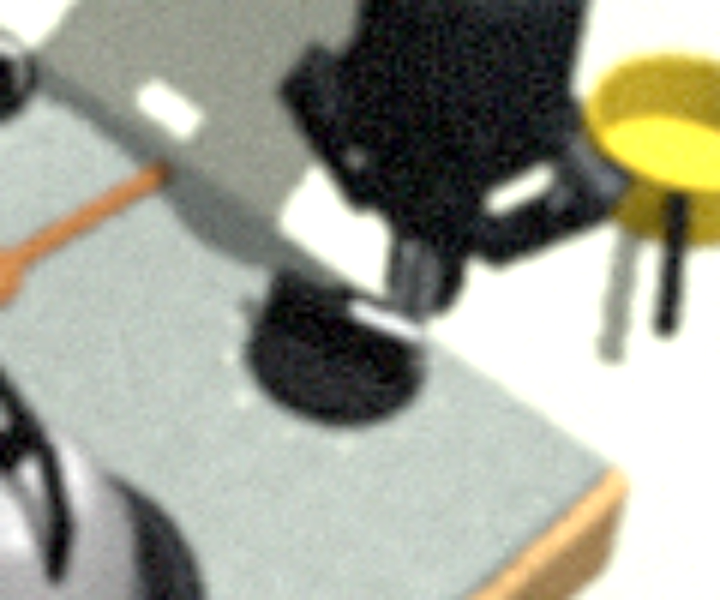

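Emit:
play_rows(
  steps=[
    {"tx":0,"ty":0.3,"tz":0,"ax":0,"ay":0,"az":0,"claw":0},
    {"tx":0,"ty":0.6,"tz":0,"ax":0,"ay":0,"az":0,"claw":0},
    {"tx":0,"ty":0.9,"tz":0,"ax":0,"ay":0,"az":0,"claw":0},
    {"tx":0,"ty":0.9,"tz":0,"ax":0,"ay":0,"az":0,"claw":0},
  ],
)

```text
time: 3.85
eef_pos: [0.5042, 0.1489, 0.0572]
tcp_rot: [-0.692, -0.145, 0.146, 0.692]
contact_force: [0.7, -0.5, -0.5]
opening: 0.0
```

```bash
cat > arc.py <<'E'
import sys
from h import *
s=ctrl.get_state();M=R.from_quat(s['tcp_rot']).as_matrix();e=s['eef_pos'];A=np.array([.534,.1387])
x0=M[:2,0]@(e[:2]-A)*100;z0=M[:2,2]@(e[:2]-A)*100;yaw=np.degrees(np.arctan2(M[1,0],M[0,0]));f0=23.8-yaw
print('t',s['time'],'F tool',(M.T@s['contact_force']).round(2),'z',e[2],'xo,zo',x0,z0,'phi',f0)
for f in map(float,sys.argv[1:]):
    a=np.radians(f-f0);xo,zo=-1.8,2.2
    print(f,(np.array([xo*np.cos(a)+zo*np.sin(a)-x0,-xo*np.sin(a)+zo*np.cos(a)-z0])).round(2),round(f-f0,1))
E
python3 arc.py 0 3 6 9 12 15 18 20
```

```text
t 3.85 F tool [ 0.4   0.51 -0.72] z 0.05723991253809786 xo,zo -2.3222720651452664 2.133149487370794 phi 0.05566662040338244
0.0 [0.52 0.07] -0.1
3.0 [0.64 0.16] 2.9
6.0 [0.76 0.24] 5.9
9.0 [0.89 0.32] 8.9
12.0 [1.02 0.39] 11.9
15.0 [1.15 0.46] 14.9
18.0 [1.29 0.51] 17.9
20.0 [1.38 0.55] 19.9
```

Emit:
play_rows(
  steps=[
    {"tx":0.2,"ty":0,"tz":0,"ax":0,"ay":0,"az":0,"claw":0},
    {"tx":0.35,"ty":0,"tz":0.05,"ax":0,"ay":0,"az":0,"claw":0},
    {"tx":0.5,"ty":0,"tz":0.07,"ax":0,"ay":0,"az":0,"claw":0},
    {"tx":0.58,"ty":0,"tz":0.11,"ax":0,"ay":1.5,"az":0,"claw":0},
    {"tx":0.64,"ty":0,"tz":0.16,"ax":0,"ay":3,"az":0,"claw":0},
    {"tx":0.7,"ty":0,"tz":0.2,"ax":0,"ay":4.5,"az":0,"claw":0},
    {"tx":0.76,"ty":0,"tz":0.24,"ax":0,"ay":6,"az":0,"claw":0},
  ],
)

```text
time: 4.43
eef_pos: [0.5099, 0.1536, 0.0582]
tcp_rot: [0.699, 0.108, -0.11, -0.698]
contact_force: [-3.3, -2.7, 2.5]
opening: 0.001
```

```bash
python3 look.py s4;python3 arc.py 6 8 10 12 14 16 18 20 22
```

```text
4.4333 [0.5099 0.1536 0.0582] [-3.29 -2.72  2.47]
xyaw 17.715006735100133 rel mm -18.411476671856494 21.5654070079598
t 4.4833 F tool [-2.86 -2.89 -1.08] z 0.05820455842350718 xo,zo -1.8226956300919417 2.159799430133341 phi 6.143815922653893
6.0 [0.02 0.04] -0.1
8.0 [0.09 0.1 ] 1.9
10.0 [0.17 0.16] 3.9
12.0 [0.26 0.21] 5.9
14.0 [0.34 0.27] 7.9
16.0 [0.43 0.32] 9.9
18.0 [0.51 0.36] 11.9
20.0 [0.6  0.41] 13.9
22.0 [0.69 0.45] 15.9
```

View pics/s4.png

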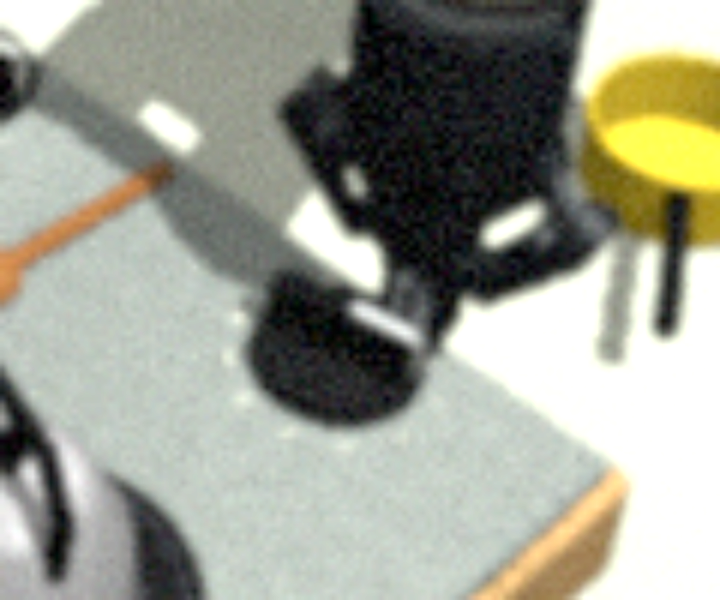

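Light contact, about 4 N against the bar. Now pushing through the first click.

Emit:
play_rows(
  steps=[
    {"tx":0.09,"ty":0,"tz":0.1,"ax":0,"ay":2,"az":0,"claw":0},
    {"tx":0.17,"ty":0,"tz":0.16,"ax":0,"ay":4,"az":0,"claw":0},
    {"tx":0.26,"ty":0,"tz":0.21,"ax":0,"ay":6,"az":0,"claw":0},
    {"tx":0.34,"ty":0,"tz":0.27,"ax":0,"ay":8,"az":0,"claw":0},
    {"tx":0.43,"ty":0,"tz":0.32,"ax":0,"ay":10,"az":0,"claw":0},
    {"tx":0.51,"ty":0,"tz":0.36,"ax":0,"ay":12,"az":0,"claw":0},
    {"tx":0.6,"ty":0,"tz":0.41,"ax":0,"ay":14,"az":0,"claw":0},
    {"tx":0.6,"ty":0,"tz":0.41,"ax":0,"ay":14,"az":0,"claw":0},
  ],
)

```text
time: 5.15
eef_pos: [0.5157, 0.1602, 0.0582]
tcp_rot: [-0.707, -0.023, 0.023, 0.707]
contact_force: [-0.0, -0.7, 0.4]
opening: -0.001
```

```bash
python3 look.py s5;python3 arc.py 24 28 32 34 36 38 40 42 44 46 48 50
```

```text
5.15 [0.5157 0.1602 0.0582] [-0.03 -0.68  0.4 ]
xyaw 3.737367334904102 rel mm -16.866685131299533 22.602850771736012
t 5.2 F tool [ 0.14  0.6  -0.5 ] z 0.058180580147153126 xo,zo -1.6978388876901755 2.2575496571437323 phi 19.989362833903133
24.0 [0.06 0.06] 4.0
28.0 [0.22 0.17] 8.0
32.0 [0.4  0.27] 12.0
34.0 [0.48 0.31] 14.0
36.0 [0.57 0.35] 16.0
38.0 [0.67 0.39] 18.0
40.0 [0.76 0.43] 20.0
42.0 [0.85 0.46] 22.0
44.0 [0.95 0.48] 24.0
46.0 [1.04 0.51] 26.0
48.0 [1.14 0.53] 28.0
50.0 [1.24 0.55] 30.0
```

View pics/s5.png

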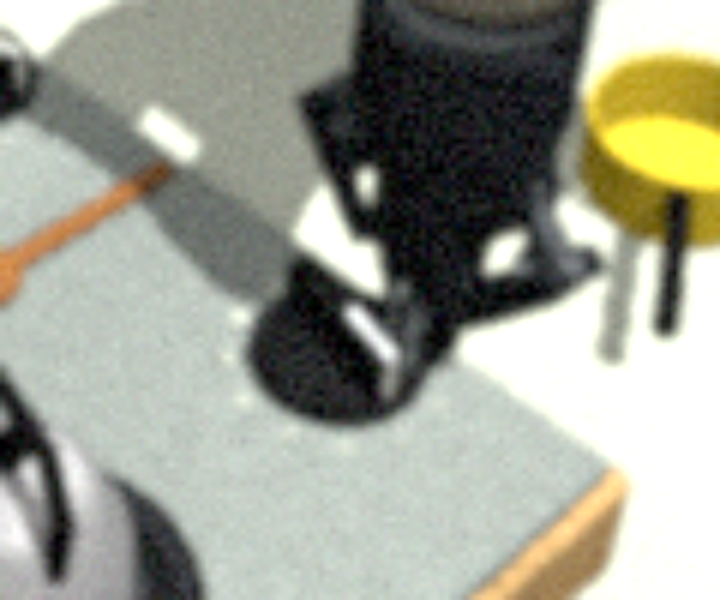

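```bash
python3 - <<'E'
from h import *
for l in ([(352,305),(415,340)],[(348,312),(395,358)]):
    P=onplane("scene",np.array(l)/6+[271,206],.102)[:,:2];v=P[1]-P[0];print(np.degrees(np.arctan2(v[1],v[0])),P)
E
```

```text
106.73900616595084 [[0.53215026 0.14239475]
 [0.52448292 0.16788826]]
88.94130213626643 [[0.53558604 0.14420447]
 [0.53606891 0.1703338 ]]
```

Emit:
play_rows(
  steps=[
    {"tx":0.06,"ty":0,"tz":0.06,"ax":0,"ay":4,"az":0,"claw":0},
    {"tx":0.22,"ty":0,"tz":0.17,"ax":0,"ay":8,"az":0,"claw":0},
    {"tx":0.31,"ty":0,"tz":0.22,"ax":0,"ay":10,"az":0,"claw":0},
    {"tx":0.4,"ty":0,"tz":0.27,"ax":0,"ay":12,"az":0,"claw":0},
    {"tx":0.48,"ty":0,"tz":0.31,"ax":0,"ay":14,"az":0,"claw":0},
    {"tx":0.57,"ty":0,"tz":0.35,"ax":0,"ay":16,"az":0,"claw":0},
    {"tx":0.67,"ty":0,"tz":0.39,"ax":0,"ay":18,"az":0,"claw":0},
    {"tx":0.76,"ty":0,"tz":0.43,"ax":0,"ay":20,"az":0,"claw":0},
    {"tx":0.85,"ty":0,"tz":0.46,"ax":0,"ay":22,"az":0,"claw":0},
    {"tx":0.95,"ty":0,"tz":0.48,"ax":0,"ay":24,"az":0,"claw":0},
    {"tx":1.04,"ty":0,"tz":0.51,"ax":0,"ay":26,"az":0,"claw":0},
    {"tx":1.24,"ty":0,"tz":0.55,"ax":0,"ay":30,"az":0,"claw":0},
  ],
)

```text
time: 6.2
eef_pos: [0.5268, 0.1666, 0.058]
tcp_rot: [-0.688, 0.161, -0.161, 0.689]
contact_force: [0.3, 1.4, 0.2]
opening: -0.004
```

```bash
python3 look.py s6;python3 arc.py 54 58 60 62 64 66 68 70 72 74 76 78 80
```

```text
6.2 [0.5268 0.1666 0.058 ] [0.31 1.43 0.16]
xyaw -26.30973042522398 rel mm -18.790461762855465 21.82890939489032
t 6.25 F tool [ 0.95  0.12 -0.34] z 0.058159610080665926 xo,zo -1.818208330716 2.2004934432434493 phi 50.300017694631265
54.0 [0.16 0.11] 3.7
58.0 [0.33 0.22] 7.7
60.0 [0.41 0.27] 9.7
62.0 [0.5  0.32] 11.7
64.0 [0.59 0.36] 13.7
66.0 [0.68 0.4 ] 15.7
68.0 [0.77 0.44] 17.7
70.0 [0.87 0.48] 19.7
72.0 [0.96 0.51] 21.7
74.0 [1.05 0.54] 23.7
76.0 [1.15 0.56] 25.7
78.0 [1.25 0.58] 27.7
80.0 [1.34 0.6 ] 29.7
```

View pics/s6.png

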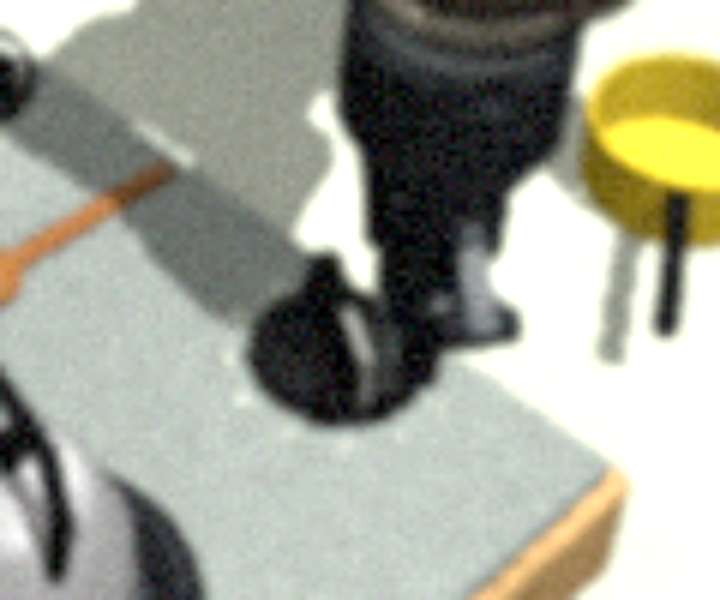

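```bash
python3 - <<'E'
from h import *
for a in (113.8,83.8,68.8,53.8,23.8,-6.2):
    u=np.array([np.cos(np.radians(a)),np.sin(np.radians(a))]);A=np.array([.534,.1387])
    P=[[*(A+u*r),.102] for r in(.003,.030)];print(a,((proj("scene",P)-[271,206])*6).round())
E
```

```text
113.8 [[349. 304.]
 [417. 334.]]
83.8 [[346. 306.]
 [389. 356.]]
68.8 [[344. 307.]
 [369. 362.]]
53.8 [[342. 307.]
 [348. 363.]]
23.8 [[338. 306.]
 [304. 354.]]
-6.2 [[335. 304.]
 [272. 330.]]
```

The bar sits right at the half-way point of the second click. I'll nudge it a few degrees more.

Emit:
play_rows(
  steps=[
    {"tx":0.08,"ty":0,"tz":0.06,"ax":0,"ay":2,"az":0,"claw":0},
    {"tx":0.16,"ty":0,"tz":0.11,"ax":0,"ay":3.7,"az":0,"claw":0},
    {"tx":0.16,"ty":0,"tz":0.11,"ax":0,"ay":3.7,"az":0,"claw":0},
    {"tx":0.16,"ty":0,"tz":0.11,"ax":0,"ay":3.7,"az":0,"claw":0},
  ],
)

```text
time: 6.58
eef_pos: [0.5292, 0.1665, 0.0581]
tcp_rot: [-0.683, 0.182, -0.182, 0.683]
contact_force: [0.7, -0.1, -0.7]
opening: 0.001
```

```bash
python3 look.py s7;python3 arc.py 58 60 62 64 66 68 70 72 74 76 78 80
```

```text
6.5833 [0.5292 0.1665 0.0581] [ 0.71 -0.05 -0.67]
xyaw -29.83139111863013 rel mm -17.976002119101103 21.719680145287462
t 6.6333 F tool [-0.35 -0.19  0.25] z 0.05804657501602052 xo,zo -1.8035295048726214 2.166756108513505 phi 53.65296321719991
58.0 [0.18 0.16] 4.3
60.0 [0.26 0.22] 6.3
62.0 [0.34 0.27] 8.3
64.0 [0.43 0.32] 10.3
66.0 [0.52 0.37] 12.3
68.0 [0.6  0.41] 14.3
70.0 [0.7  0.45] 16.3
72.0 [0.79 0.49] 18.3
74.0 [0.88 0.52] 20.3
76.0 [0.98 0.55] 22.3
78.0 [1.07 0.58] 24.3
80.0 [1.17 0.6 ] 26.3
```

View pics/s7.png

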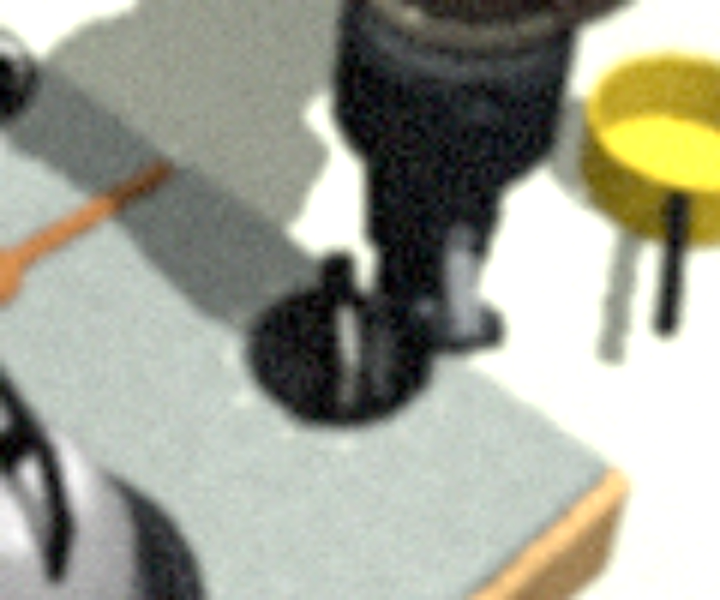

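The pointer now matches 53.8°, so two clicks are done. Pushing toward the third.

Emit:
play_rows(
  steps=[
    {"tx":0.18,"ty":0,"tz":0.16,"ax":0,"ay":4.3,"az":0,"claw":0},
    {"tx":0.26,"ty":0,"tz":0.22,"ax":0,"ay":6.3,"az":0,"claw":0},
    {"tx":0.34,"ty":0,"tz":0.27,"ax":0,"ay":8.3,"az":0,"claw":0},
    {"tx":0.43,"ty":0,"tz":0.32,"ax":0,"ay":10.3,"az":0,"claw":0},
    {"tx":0.52,"ty":0,"tz":0.37,"ax":0,"ay":12.3,"az":0,"claw":0},
    {"tx":0.6,"ty":0,"tz":0.41,"ax":0,"ay":14.3,"az":0,"claw":0},
    {"tx":0.7,"ty":0,"tz":0.45,"ax":0,"ay":16.3,"az":0,"claw":0},
    {"tx":0.79,"ty":0,"tz":0.49,"ax":0,"ay":18.3,"az":0,"claw":0},
    {"tx":0.88,"ty":0,"tz":0.52,"ax":0,"ay":20.3,"az":0,"claw":0},
    {"tx":0.98,"ty":0,"tz":0.55,"ax":0,"ay":22.3,"az":0,"claw":0},
    {"tx":1.07,"ty":0,"tz":0.58,"ax":0,"ay":24.3,"az":0,"claw":0},
    {"tx":1.17,"ty":0,"tz":0.6,"ax":0,"ay":26.3,"az":0,"claw":0},
  ],
)

```text
time: 7.63
eef_pos: [0.5422, 0.1659, 0.058]
tcp_rot: [-0.624, 0.333, -0.333, 0.624]
contact_force: [0.4, -1.0, 0.7]
opening: -0.002
```

```bash
python3 look.py s8;python3 arc.py 80 82 84 86 88 90 92 94 96 98 100 102 104 106 108
```

```text
7.6333 [0.5422 0.1659 0.058 ] [ 0.38 -0.98  0.69]
xyaw -56.26403894751331 rel mm -18.068579293791032 21.92066494649824
t 7.6833 F tool [ 0.03  0.63 -0.57] z 0.058059083646406585 xo,zo -1.788601553135814 2.202856590818085 phi 80.14037934449786
80.0 [-0.02 -0.01] -0.1
82.0 [0.06 0.05] 1.9
84.0 [0.14 0.11] 3.9
86.0 [0.22 0.17] 5.9
88.0 [0.31 0.22] 7.9
90.0 [0.39 0.27] 9.9
92.0 [0.48 0.32] 11.9
94.0 [0.57 0.36] 13.9
96.0 [0.66 0.41] 15.9
98.0 [0.75 0.44] 17.9
100.0 [0.84 0.48] 19.9
102.0 [0.94 0.51] 21.9
104.0 [1.03 0.54] 23.9
106.0 [1.13 0.56] 25.9
108.0 [1.23 0.58] 27.9
```

View pics/s8.png

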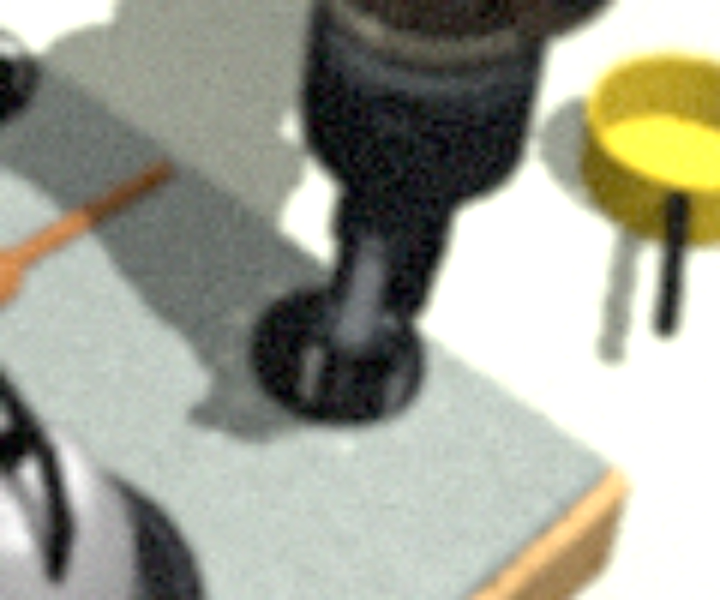

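```bash
python3 - <<'E'
from h import *
p,d=cams.read_camera("wrist")
cv2.imwrite("pics/w8.png",np.clip(cv2.resize(p[190:310,200:360],None,fx=5,fy=5,interpolation=cv2.INTER_CUBIC)*2.5,0,255).astype('uint8'))
p,d=cams.read_camera("scene")
cv2.imwrite("pics/s8b.png",np.clip(cv2.resize(p[245:285,305:350],None,fx=14,fy=14,interpolation=cv2.INTER_CUBIC)*2.5,0,255).astype('uint8'))
E
```

```text
(no output)
```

View pics/w8.png

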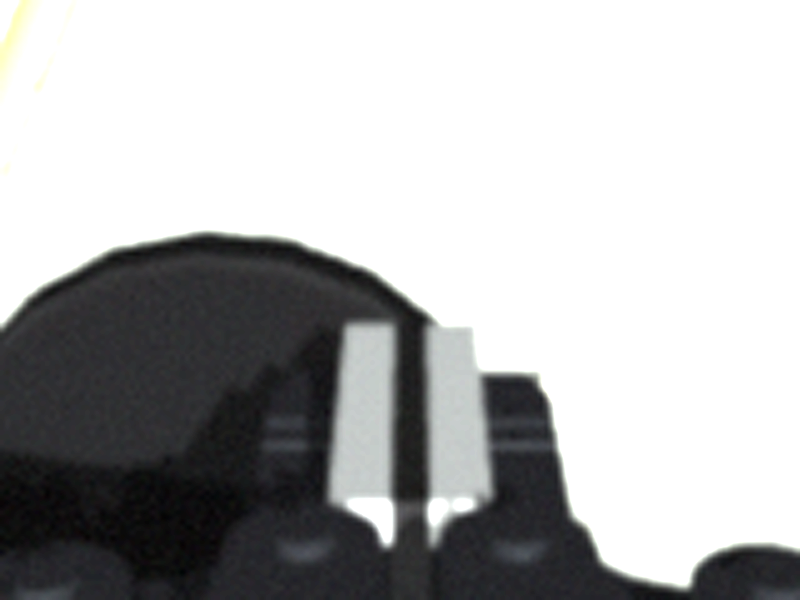

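View pics/s8b.png

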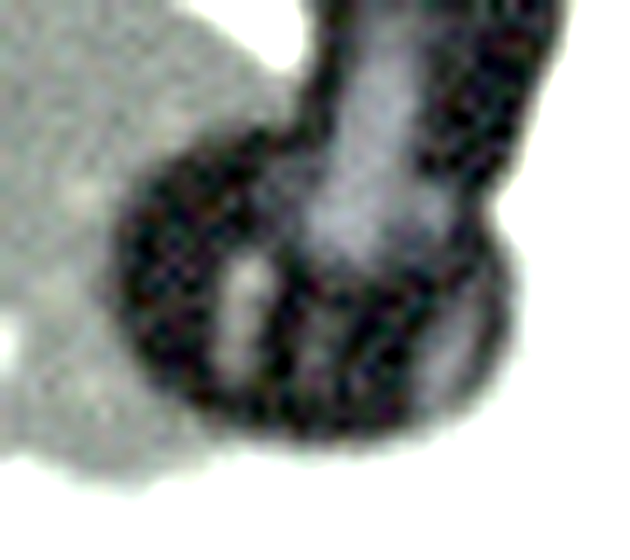

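Emit:
play_rows(
  steps=[
    {"tx":0.06,"ty":0,"tz":0.05,"ax":0,"ay":2,"az":0,"claw":0},
    {"tx":0.14,"ty":0,"tz":0.11,"ax":0,"ay":4,"az":0,"claw":0},
    {"tx":0.14,"ty":0,"tz":0.11,"ax":0,"ay":4,"az":0,"claw":0},
    {"tx":0.14,"ty":0,"tz":0.11,"ax":0,"ay":4,"az":0,"claw":0},
  ],
)

```text
time: 8.12
eef_pos: [0.5439, 0.1653, 0.058]
tcp_rot: [0.612, -0.354, 0.354, -0.612]
contact_force: [-0.4, 0.5, -0.4]
opening: -0.001
```

```bash
python3 arc.py 86 88 90 92 94 96 98 100 102 104 106 108;python3 - <<'E'
from h import *
p,d=cams.read_camera("scene")
c=np.clip(cv2.resize(p[245:285,305:350],None,fx=14,fy=14,interpolation=cv2.INTER_CUBIC)*2.5,0,255).astype('uint8')
for a,col in((38.8,(0,0,255)),(23.8,(0,255,0))):
    u=np.array([np.cos(np.radians(a)),np.sin(np.radians(a))])*.03;A=np.array([.534,.1387])
    q=((proj("scene",[[*(A+u),.102],[*(A+u),.079]])-[305,245]+.5)*14).round().astype(int);print(a,q)
    for t in q: cv2.circle(c,tuple(map(int,t)),4,col,-1)
cv2.imwrite("pics/s9b.png",c)
E
```

```text
t 8.1167 F tool [-0.61  0.35 -0.15] z 0.05802859272066645 xo,zo -1.8122957110832485 2.181146543624476 phi 83.9562389078201
86.0 [0.09 0.08] 2.0
88.0 [0.17 0.14] 4.0
90.0 [0.25 0.2 ] 6.0
92.0 [0.34 0.25] 8.0
94.0 [0.42 0.3 ] 10.0
96.0 [0.51 0.35] 12.0
98.0 [0.6  0.39] 14.0
100.0 [0.69 0.43] 16.0
102.0 [0.78 0.47] 18.0
104.0 [0.88 0.5 ] 20.0
106.0 [0.97 0.53] 22.0
108.0 [1.06 0.56] 24.0
38.8 [[290 302]
 [276 402]]
23.8 [[241 286]
 [228 386]]
```

View pics/s9b.png

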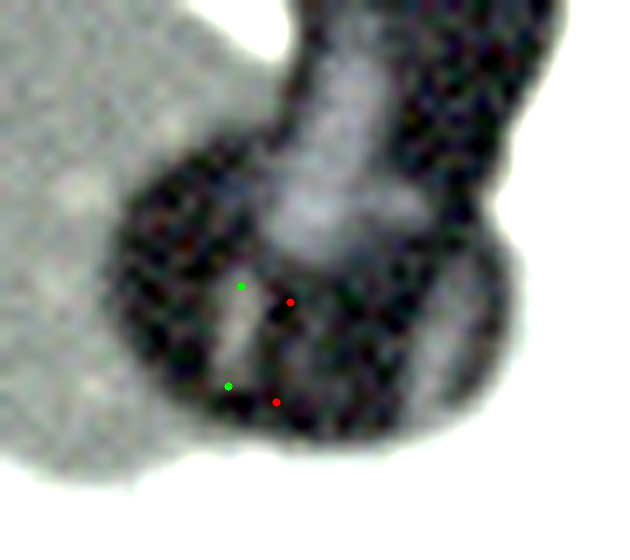

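The pointer's end matches the third stop (green mark, 23.8°) and didn't move during the nudge, so three clicks are done. Now the fourth, gently.

Emit:
play_rows(
  steps=[
    {"tx":0.09,"ty":0,"tz":0.08,"ax":0,"ay":2,"az":0,"claw":0},
    {"tx":0.17,"ty":0,"tz":0.14,"ax":0,"ay":4,"az":0,"claw":0},
    {"tx":0.25,"ty":0,"tz":0.2,"ax":0,"ay":6,"az":0,"claw":0},
    {"tx":0.34,"ty":0,"tz":0.25,"ax":0,"ay":8,"az":0,"claw":0},
    {"tx":0.42,"ty":0,"tz":0.3,"ax":0,"ay":10,"az":0,"claw":0},
    {"tx":0.51,"ty":0,"tz":0.35,"ax":0,"ay":12,"az":0,"claw":0},
    {"tx":0.6,"ty":0,"tz":0.39,"ax":0,"ay":14,"az":0,"claw":0},
    {"tx":0.69,"ty":0,"tz":0.43,"ax":0,"ay":16,"az":0,"claw":0},
    {"tx":0.78,"ty":0,"tz":0.47,"ax":0,"ay":18,"az":0,"claw":0},
    {"tx":0.88,"ty":0,"tz":0.5,"ax":0,"ay":20,"az":0,"claw":0},
    {"tx":0.97,"ty":0,"tz":0.53,"ax":0,"ay":22,"az":0,"claw":0},
    {"tx":1.06,"ty":0,"tz":0.56,"ax":0,"ay":24,"az":0,"claw":0},
  ],
)

```text
time: 9.17
eef_pos: [0.5538, 0.159, 0.0579]
tcp_rot: [0.524, -0.475, 0.474, -0.524]
contact_force: [0.2, -0.5, -0.8]
opening: 0.001
```

```bash
cat > lk.py <<'E'
import sys
from h import *
p,d=cams.read_camera("scene")
c=np.clip(cv2.resize(p[240:290,295:350],None,fx=12,fy=12,interpolation=cv2.INTER_CUBIC)*2.5,0,255).astype('uint8')
for a,col in((23.8,(0,255,255)),(8.8,(0,0,255)),(-6.2,(0,255,0))):
    u=np.array([np.cos(np.radians(a)),np.sin(np.radians(a))])*.03;A=np.array([.534,.1387])
    q=((proj("scene",[[*(A+u),.102],[*(A+u),.079]])-[295,240]+.5)*12).round().astype(int)
    for t in q: cv2.circle(c,tuple(map(int,t)),3,col,-1)
cv2.imwrite(f"pics/{sys.argv[1]}.png",c)
E
python3 lk.py s10; python3 arc.py 110 112 114
```

```text
t 9.2167 F tool [0.43 0.69 0.52] z 0.058016240772683955 xo,zo -1.8082514982113151 2.1959697878881372 phi 108.14383650216283
110.0 [0.08 0.06] 1.9
112.0 [0.16 0.12] 3.9
114.0 [0.24 0.18] 5.9
```

View pics/s10.png

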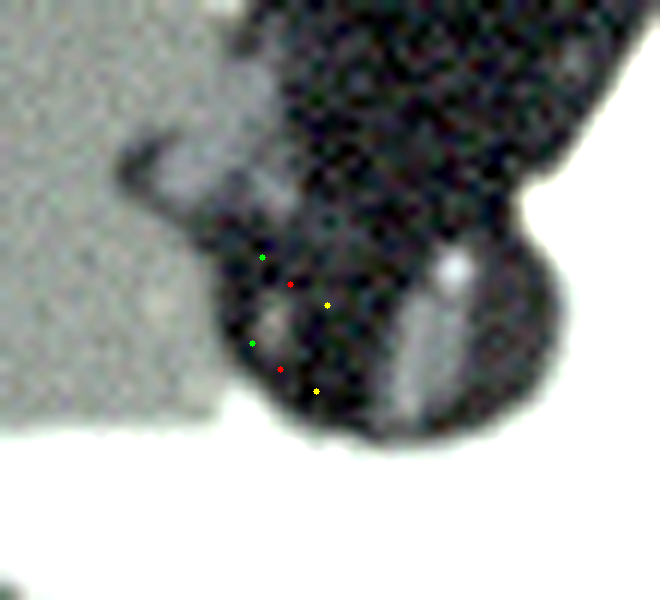

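```bash
python3 lk.py s11; python3 arc.py 110
```

```text
t 9.2667 F tool [-0.68 -0.47  0.3 ] z 0.05800631085230899 xo,zo -1.8040293798251197 2.195520632960699 phi 107.9930902182901
110.0 [0.08 0.07] 2.0
```

View pics/s11.png

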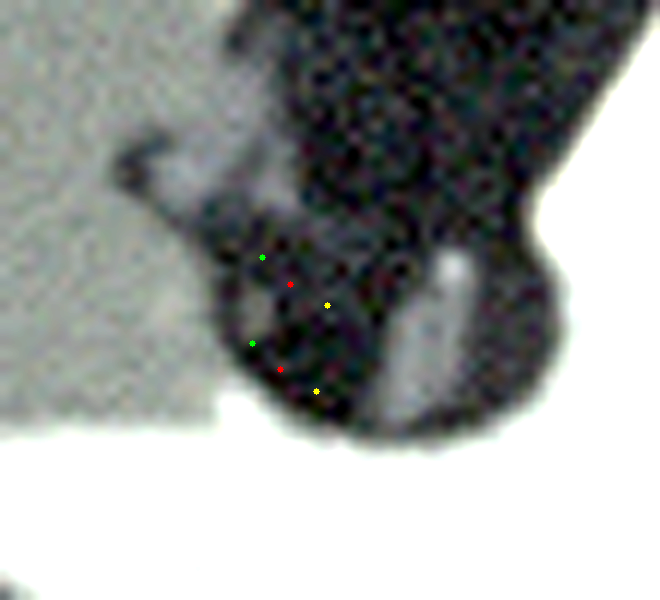

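The pointer's end has snapped onto the green mark, the fourth stop. Backing straight off the bar and then up.

Emit:
play_rows(
  steps=[
    {"tx":-0.4,"ty":0,"tz":0,"ax":0,"ay":0,"az":0,"claw":0},
    {"tx":-0.8,"ty":0,"tz":0,"ax":0,"ay":0,"az":0,"claw":0},
    {"tx":-1,"ty":-0.3,"tz":0,"ax":0,"ay":0,"az":0,"claw":0},
    {"tx":-1,"ty":-1.5,"tz":0,"ax":0,"ay":0,"az":0,"claw":0},
    {"tx":-1,"ty":-3.5,"tz":0,"ax":0,"ay":0,"az":0,"claw":0},
    {"tx":-1,"ty":-6,"tz":0,"ax":0,"ay":0,"az":0,"claw":0},
    {"tx":-1,"ty":-9,"tz":0,"ax":0,"ay":0,"az":0,"claw":0},
    {"tx":-1,"ty":-12,"tz":0,"ax":0,"ay":0,"az":0,"claw":0},
    {"tx":-1,"ty":-15,"tz":0,"ax":0,"ay":0,"az":0,"claw":0},
    {"tx":-3,"ty":-17,"tz":0,"ax":0,"ay":0,"az":0,"claw":0},
    {"tx":-6,"ty":-18,"tz":0,"ax":0,"ay":0,"az":0,"claw":0},
    {"tx":-9,"ty":-18,"tz":0,"ax":0,"ay":0,"az":0,"claw":0},
  ],
)

```text
time: 10.27
eef_pos: [0.547, 0.2494, 0.2441]
tcp_rot: [-0.521, 0.473, -0.476, 0.527]
contact_force: [-0.0, 0.5, -0.4]
opening: -0.002
```

Emit:
play_rows(
  steps=[
    {"tx":-4,"ty":0,"tz":0,"ax":0,"ay":0,"az":0,"claw":0},
    {"tx":-8,"ty":0,"tz":0,"ax":0,"ay":0,"az":0,"claw":0},
    {"tx":-11,"ty":0,"tz":0,"ax":0,"ay":0,"az":0,"claw":0},
    {"tx":-13,"ty":0,"tz":0,"ax":0,"ay":0,"az":0,"claw":0},
    {"tx":-14,"ty":0,"tz":0,"ax":0,"ay":0,"az":0,"claw":0},
    {"tx":-14,"ty":0,"tz":0,"ax":0,"ay":0,"az":0,"claw":0},
    {"tx":-14,"ty":0,"tz":0,"ax":0,"ay":0,"az":0,"claw":0},
  ],
)

```text
time: 10.85
eef_pos: [0.531, 0.3874, 0.2385]
tcp_rot: [0.525, -0.474, 0.474, -0.525]
contact_force: [-0.0, 0.1, 0.3]
opening: -0.002
```

```bash
python3 - <<'E'
from h import *
s=ctrl.get_state();print(s['time'],s['eef_pos'],s['contact_force'])
p,d=cams.read_camera("top");cv2.imwrite("pics/top9.png",p)
c=cv2.resize(p[110:245,160:330],None,fx=4.7,fy=4.4,interpolation=cv2.INTER_CUBIC)
c=np.clip(c.astype(float)*1.8,0,255).astype('uint8')
for a,col in((23.8,(0,255,255)),(-6.2,(0,255,0)),(-36.2,(0,0,255))):
    u=np.array([np.cos(np.radians(a)),np.sin(np.radians(a))])*.03;A=np.array([.534,.1387])
    q=(proj("top",[[*(A+u),.102]])[0]-[160,110]+.5)*[4.7,4.4];cv2.circle(c,tuple(int(t) for t in q),3,col,-1)
cv2.imwrite("pics/top9z.png",c)
a=cv2.imread("pics/top0.png");df=cv2.absdiff(a,p).max(2);cv2.imwrite("pics/diff.png",np.clip(df*3.,0,255).astype('uint8'))
E
```

```text
10.85 [0.53104101 0.38738883 0.2384703 ] [-0.02559559  0.14008515  0.34693548]
```

View pics/top9z.png

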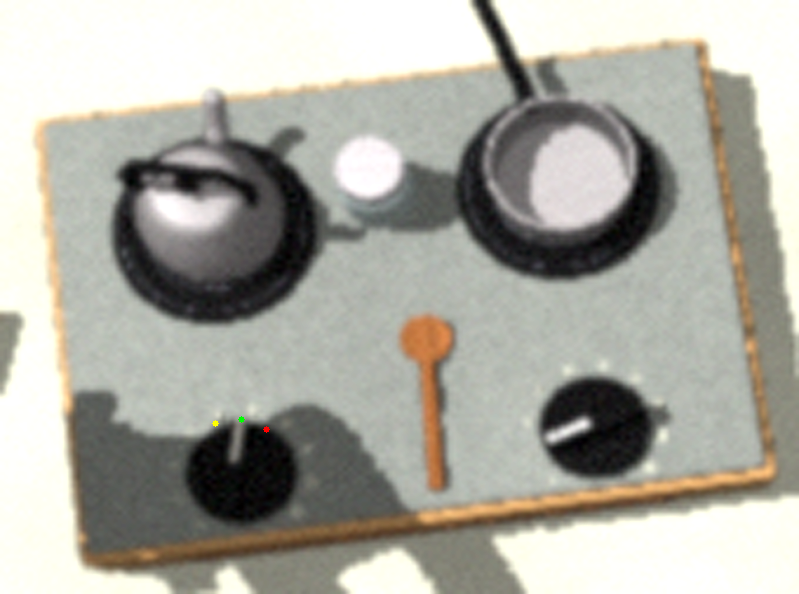

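View pics/diff.png

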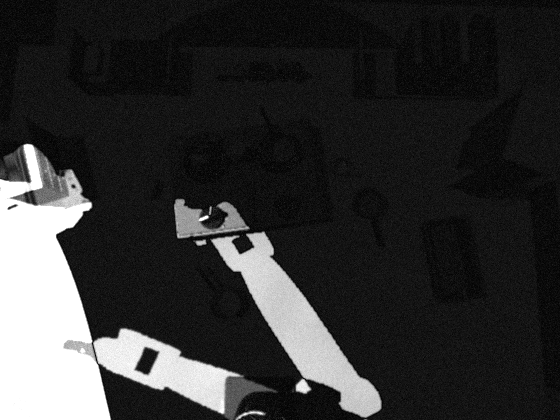

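The pointer points at the fourth stop from its start (green mark at 240,419 in the zoom). The difference picture shows only the arm, its shadow and the knob's pointer changed.

```bash
python3 -c "
from plant import ctrl
print(ctrl.sign_off())"
```

```text
the job is handed in; nothing more can be done
None
```

The knob in front of the kettle, the left one, is now turned clockwise by exactly four clicks, and the job is handed in at about 11 s.

- **The push:** I used the shut fingertips against the side of the grip bar, one click at a time. The highest force I read was about 5 N. I looked after each click and stopped about 12° short of the fourth stop, and the knob snapped in by itself. I then backed the hand off, up and clear.
- **Last checks:** The top view shows the pointer on the fourth stop from its start: about −6° in the world frame, from 114°. Comparing the first and last top pictures, only the arm, its shadow and that knob changed. The wrist force with the hand away is about zero.
- **Disagreements:** Two cameras showed the real fingertips about 27 mm behind the reported TCP, although the notes put it at their very end. I went by the cameras, and the contact-free descent and the push agreed with them. The knob also lagged the finger by a few degrees: a picture during the second click showed it stuck half-way until I nudged it on.

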